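# Size a bushing in the bench lever press and hold the press shut

### The job

Size the low, wide bushing in the bench lever press: while the safety catch is still on, seat the bushing flat in the round die cavity that matches it and let go of it. Then flip the safety catch outwards, towards yourself, pull the lever over and down by its black cross handle until it is fully home with the pad pressing on the bushing, and finish there, still holding the handle down, because the lever springs back when released. Leave the other two bushings and the things lying about where they are.

Things in the scene. Friction and masses are not known exactly. Their poses are not given: they have to be found in the camera images.
- press: Grey bench lever press, fixed, base 140 (x) x 215 (y) x 10 mm. Origin on the bench top, on the die's vertical axis. z up; y from the lever's pivot towards where the handle comes down; x to the back. The lever (two flat arms at x -54 and +54 mm, 10 mm thick, 18 mm deep) swings in the y-z plane about a pin along x at (0, -100, +79) mm.
- die_mouth (a point): Centre of the mouth of the die cavity, 30 mm above the bench. The die is a steel ring of 66 mm outer diameter with a round cavity: 46.4 mm wide at the mouth, narrowing over 3 mm to a straight bore of 40.4 mm, 6 mm deep in all.
- die_floor (a point): Centre of the flat floor of the die cavity, 24 mm above the bench; axes as the press. The seated wide bushing stands 10 mm proud of the die.
- press_pad: Spring-loaded steel pressure pad, 33 mm diameter, under a 34 mm wide beam that joins the lever's arms 100 mm from the pivot; origin on the arms' centre line, 45 mm from the pad's face, which looks to the die when the lever is home. Yields up to 11 mm; presses on the seated bushing with about 15 N when the lever is home.
- press_grip: Black revolving sleeve of the lever's cross handle, 22 mm diameter, 92 mm long along the press's x; origin at its centre. It turns freely on the lever.
- lever_handle (a point): Centre of the black cross handle (22 mm diameter, 92 mm long along the press's x, free to grasp from above at its middle). About 250 mm above the bench when raised, 79 mm when home; it moves on a circle of 200 mm radius round the pivot.
- press_lever (a joint): Lever angle, rad: 0 = raised, leaning back 30 degrees past upright on the pivot side; grows as the lever is pulled over and down; 2.094 = fully home at its stop, arms level. Return spring and pad push back with about 12 N at the handle when home and lift the lever if it is let go. The catch stops the lever at under 0.1 until flipped.
- catch_knob (a point): Centre of the black ball, 18 mm diameter, atop the safety catch, about 185 mm above the bench when on; an 8 mm steel stem leads down from it. The catch turns about a pin along the press's y at (-86, -118, +85) mm in the press frame; the ball lies 100 mm above and 14 mm outside (-x) of that pin when on.
- press_catch (a joint): Safety catch angle, rad: 0 = on, upright, its tongue in front of the lever's near arm; grows as the ball swings outwards to the press's -x side (towards the robot) and down; end stop 1.9; off beyond 1.0. Light friction (under 0.5 N at the ball) holds it near upright; beyond about 0.9 it drops outwards by itself.
- wide_bushing: The low, wide bushing, light grey, 38 mm diameter, 16 mm high, 0.1 kg, standing on its flat end; origin at the centre of its underside.
- wide_bushing_center (a point): Centre of the wide bushing, half-way up (8 mm above its underside); z is its axis.
- tall_bushing_center (a point): Centre of the tall grey bushing, 32 mm diameter, 28 mm high; does not belong in this die, leave it.
- small_bushing_center (a point): Centre of the small yellowish bushing, 28 mm diameter, 22 mm high; does not belong in this die, leave it.
- pliers: Pliers with red handles lying flat between the robot and the press, 189 x 57 x 21 mm (long side along its x); leave them.
- marker_center (a point): Centre of a white and blue marker pen lying on the bench, 135 mm long, 17 mm thick; leave it.
- dust_brush: Small green brush, 85 x 30 x 22 mm, lying on the bench; leave it.
- tape_roll: Grey roll of tape lying flat, 107 mm diameter, 48 mm high; leave it.
Things that resemble listed ones, but are neither listed nor needed, are in the scene too. Leave any pink or yellow look-alike of the wide_bushing alone.

How it is judged (in metres and radians):
On the way, in this order (a step that is already met when the one before it is completed fails the run):
1. the wide bushing is seated flat in the die and let go of, with the safety catch still on (horizontal distance between wide_bushing_center and die_floor below 0.003 m and z of wide_bushing_center in the frame of die_floor between 0.006 and 0.0095 m and angle between wide_bushing_center's own z axis and vertical below 0.08 rad and contact force between the fingers and wide_bushing below 0.3 N and value of joint press_catch below 0.4 rad), for 0.2 s.
2. the safety catch is flipped off (value of joint press_catch above 1 rad and value of joint press_lever below 0.5 rad), for 0.2 s.
3. the lever is pulled home and the pad presses on the bushing (value of joint press_lever above 2.05 rad and contact force between press_pad and wide_bushing above 6 N), for 0.2 s.
At the end, for the whole second after the job is handed in: Lever home (over 2.05 of 2.094 rad), fingers on its black handle (over 2 N), pad pressing on the wide bushing (over 6 N), which lies flat in the die (within 3 mm of its axis, centre 6 to 9.5 mm above the floor, tilt under 0.08 rad) and is at rest; catch off (over 1.0 rad) (all of step 3 and horizontal distance between wide_bushing_center and die_floor below 0.003 m and z of wide_bushing_center in the frame of die_floor between 0.006 and 0.0095 m and angle between wide_bushing_center's own z axis and vertical below 0.08 rad and value of joint press_catch above 1 rad and contact force between the fingers and press_grip above 2 N and linear speed of wide_bushing below 0.02 m/s); the arm keeps its last pose, push and grip.
It fails at once if the other bushings are moved by more than 25 mm (distance of any of tall_bushing_center, small_bushing_center from where it was at the start of the episode above 0.025 m).
It fails at once if the pliers, the marker, the brush or the tape roll are pushed away by more than 30 mm (distance of any of pliers, marker_center, dust_brush, tape_roll from where it was at the start of the episode above 0.03 m).
It also fails if it takes over 72 s, if anything falls off the work surface, if the arm or the gripper's body presses on something with over 40 N, if the wrist force passes 120 N, or if a joint passes its speed limit or range.

### The arm

A 6-joint arm with a two-finger parallel gripper is mounted at the origin on a cart in front of the work surface, level with it; the furniture and walls round the work are solid. World frame = base frame: x ahead of the robot, y to its left, z up, the work surface at z = 0. Lengths are in mm, angles in rad, forces in N, time in s.
With the tool pointing down it reaches from about 250 to 775 mm from the base axis. Payload 8.9 kg.
Tool frame: the origin (TCP) lies on the centre line of the jaws, within the pads' length; the fingertips stand 22 mm ahead of it and the grasp point (between the pads) lies 3 mm ahead of it; z points along the fingers, y is the line along which they close (so a half turn about z gives the same grasp; the last joint's range is limited). The gripper opens to 85 mm and grips with 20 to 120 N. Pads are 22 mm wide; open, the fingers measure 114 mm over their backs; the gripper's body (76 mm by 85 mm) begins 54 mm behind the grasp point. The pads swing forward as they close: fully open they stand 13 mm farther back than shut.
Start: joints at [-1.242, 0.291, -0.153, 1.127, 0, 1.431], TCP at [236.736, -468.593, 253.305] pointing down, gripper open.
Joint ranges: [-2.52, 2.52], [-0.91, 1.74], [-1.3, 1.37], [-1.96, 2.02], [-1.52, 1.47], [-3.14, 3.14]. Speed limits (rad/s): [2.22, 2.22, 2.79, 3.14, 3.14, 3.14].

### API

Orientations are given as a 3x3 rotation matrix whose columns are the frame's x, y, z axes.
In Python, from workcell import manip gives the robot as it stands.
- The arm moves only by the tool send_rows, never from a script. Its argument "deltas" is one flat list of numbers, 5 for each row, row after row: the shift along the world's x, y, z in mm, then the turn about the world's z in rad, then the closure, from 0 (fully open) to 1 (shut). A call has exactly 10 rows; each row is the pose to reach, as a shift and turn from the pose commanded when the call began; what a row does not reach only later rows make up. A row lasts 1/12 s, in which the tool goes at most 41.7 mm and 7.16 degrees, less where a joint would pass 70% of its speed; a pose out of reach is approached as far as the arm can. A call with a gripper value outside its range is refused whole. The fingers move at their own pace and stop on an object; "force" is the grip in N (left out, the last holds). Time passes only in rows, so rows that repeat a pose let the fingers close, or fill a call up. It gives the time, the measured TCP pose, the force, the opening and the grip force at its end, in the units of the state.
- manip.state(): the state, without advancing time (a new reading comes with each control period).
- manip.capture(name): name is "scene" or "top"; returns (picture, depth): 420x560x3 uint8, blue, green, red; 420x560 float32, mm along the optical axis (not along the pixel's ray), 0 where there is no reading.
- manip.camera_info(name): a dict with "K" (3x3 intrinsics, pixels), "position" and "attitude" of the camera in the world. Camera axes: x right, y down, z forward; pixel columns grow to the right and rows downward; lengths in mm; the calibration is good to about 2 mm. A picture is of the moment at which its call begins. camera_info takes no time and is no camera call.
- manip.sign_off(): hands the job in; it is judged then, once.
Trained networks look in the newest picture that a camera, given by its name, has taken for a name from the list of things; names that differ only in an ending like _2 or _b are one class to them, and where a whole thing is asked for, a point or a joint stands for the part that bears it (a point fixed in the world has none). Each returns a list of dicts, best first, with "p" (0 to 1); they miss things now and then, are a little off and sometimes report something else, mostly with a low value. They report only what shows in the picture. A call takes as long as a camera call. They do not tell look-alikes from the thing itself.
- manip.spot_in(name, camera): "extent" ([left, top, width, height] in pixels, round what is visible of it).
- manip.silhouettes(name, camera): "region" (420x560 bool, what is visible of it) and "extent" ([left, top, width, height] in pixels, round what is visible of it).
- manip.spot_point(name, camera): "centre" ([row, column] in pixels: a listed point, or the origin of a listed thing).
The state is a dict: "time": time; "joint_positions": joint angles; "qvel": joint speeds; "joint_torque": joint torques, N m; "ee_pos": TCP position; "eef_rot": TCP orientation; "ft_force": force on the tool from outside, world axes, zero at the start; "torque": the same for the moment, N m; "width": finger opening in mm; "grip_force": force on a finger pad.
Only numpy, scipy, OpenCV 4.12 (cv2) and the standard library are available. Lean on these libraries where they do the work, as an engineer would, in place of code of your own. Each camera call takes 0.05 s, during which the arm holds its last target. There are 200 camera calls.

## Working session

There is one attempt and no reset: what is moved stays moved. The work goes in short steps, Python scripts to look and compute and a tool call to move; the robot and the scene stay as the last step left them, time stands still between calls to the robot, and variables do not carry over. Pictures are saved under pics/ and viewed, at most 12 in all, crops included, and the job is handed in when it is done.

Besides the shell and the picture viewer there is one more tool, called after ">>>" by a JSON object that holds its "method" and its "body". send_rows: Moves the arm, as the interface text tells. Its arguments: {"type":"object","properties":{"deltas":{"type":"array"},"force":{"type":"number"}},"required":["deltas"]}

```bash
mkdir -p pics
cat > h.py <<'E'
import numpy as np, cv2
from workcell import manip
def w(cam,r,c,d):
    i=manip.camera_info(cam);K=np.array(i["K"]);R=np.array(i["attitude"]);p=np.array(i["position"])
    return p+R@(d*np.array([(c-K[0,2])/K[0,0],(r-K[1,2])/K[1,1],1]))
def cloud(cam,depth):
    i=manip.camera_info(cam);K=np.array(i["K"]);R=np.array(i["attitude"]);p=np.array(i["position"])
    v,u=np.mgrid[0:420,0:560]
    P=np.stack([(u-K[0,2])/K[0,0]*depth,(v-K[1,2])/K[1,1]*depth,depth],-1)
    return P@R.T+p
def plane(cam,r,c,z):
    p=w(cam,r,c,0);q=w(cam,r,c,1000);return p+(q-p)*(z-p[2])/(q[2]-p[2])
def proj(cam,P):
    i=manip.camera_info(cam);K=np.array(i["K"]);R=np.array(i["attitude"]);p=np.array(i["position"])
    q=K@(R.T@(np.array(P)-p));return q[:2]/q[2]
E
python3 - <<'E'
from h import *
np.set_printoptions(precision=1,suppress=True)
for c in ("scene","top"):
    im,d=manip.capture(c);cv2.imwrite(f"pics/{c}0.png",im);np.save(f"{c}0.npy",d)
    i=manip.camera_info(c);print(c,i["position"],np.array(i["attitude"]).tolist())
C={c:cloud(c,np.load(f"{c}0.npy")) for c in("scene","top")}
for n in ["wide_bushing_center","die_mouth","lever_handle","catch_knob","tall_bushing_center","small_bushing_center","pliers","marker_center","dust_brush","tape_roll","press"]:
  for c in C:
    for o in manip.spot_point(n,c)[:4]:
        r,k=o["centre"];print(n,c,round(o["p"],2),round(r),round(k),C[c][min(int(r+.5),419),min(int(k+.5),559)])
print(manip.state())
E
```

```text
scene [-141.5  638.5  959.5] [[-0.6073252646246365, -0.5435213961501828, 0.5794311994323152], [-0.7944532529376914, 0.41528960766302375, -0.4431462181535713], [0.00022769570954114357, -0.7294648954501156, -0.6840182120825556]]
top [ 259.6  170.9 1526.1] [[0.01003500014829775, -0.9844502627749533, 0.17537667716760127], [-0.9998797092651801, -0.011953063696345993, -0.009883889317968532], [0.011826486029350524, -0.17525639614746297, -0.9844517915254157]]
wide_bushing_center scene 0.66 338 192 [449.6 445.9  15.6]
wide_bushing_center scene 0.65 278 225 [561.1 288.2   2.3]
wide_bushing_center scene 0.62 353 213 [388.2 427.6  15.3]
wide_bushing_center scene 0.59 269 205 [606.4 318.9  17.5]
wide_bushing_center top 0.64 226 199 [477.1 445.7  18.5]
wide_bushing_center top 0.56 208 243 [546.5 294.7  17.4]
wide_bushing_center top 0.52 209 221 [546.4 374.8  -6.3]
wide_bushing_center top 0.43 188 238 [622.8 316.1  -1.6]
die_mouth scene 0.68 238 272 [585.6 119.   23.5]
lever_handle scene 0.58 144 335 [572.4 -76.6 258.7]
lever_handle top 0.74 186 364 [571.5 -83.9 260. ]
catch_knob scene 0.74 197 335
[... 760 characters left out ...]
93.5 243.4  27.6]
tape_roll scene 0.93 186 312 [675.3 -98.3  38.4]
tape_roll top 0.95 165 361 [635.5 -75.8 262.7]
tape_roll top 0.63 198 294 [584.6 115.9  17.5]
press scene 0.89 244 276 [554.6 128.4  32. ]
press top 0.93 201 293 [572.6 119.5  22.8]
{'time': 1.2, 'joint_positions': array([-1.2,  0.3, -0.2,  1.1, -0. ,  1.4]), 'qvel': array([ 0., -0., -0.,  0., -0.,  0.]), 'joint_torque': array([  0. , -53.7,  33.2,   0. ,  -0. ,  -0. ]), 'ee_pos': array([ 236.7, -468.6,  253.3]), 'eef_rot': array([[ 0.9,  0.5, -0. ],
       [ 0.5, -0.9, -0. ],
       [-0. ,  0. , -1. ]]), 'ft_force': array([ 0.3, -0.2, -0.1]), 'torque': array([-0. ,  0. ,  0.1]), 'grip_force': 0.0, 'width': 85.51801001131568}
```

View pics/scene0.png

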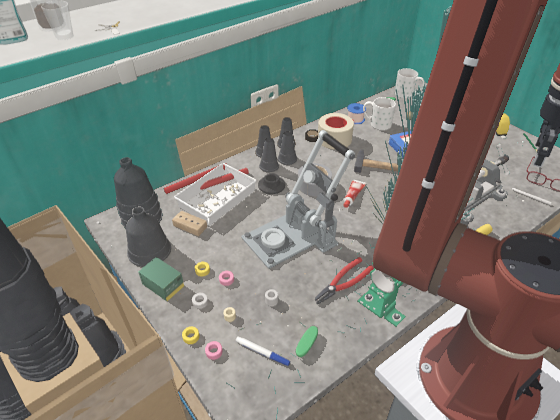

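View pics/top0.png

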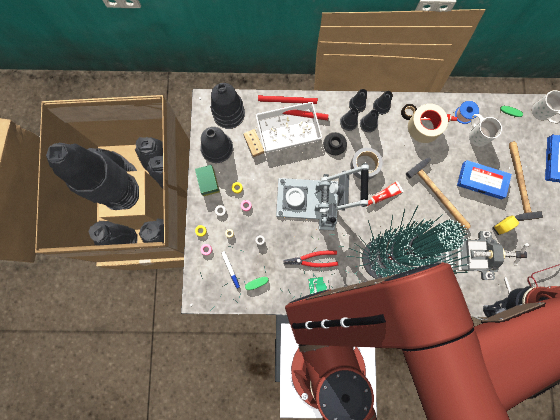

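The wide grey bushing is at scene (200,300), top (221,211). The die is at scene (272,238), top (295,197). The catch ball is at scene (335,197), and the raised handle at top (364,186). Next I'll take finer measurements.

```bash
cat >> h.py <<'E'
from scipy.optimize import least_squares
def fitc(P,R):
    f=lambda q:np.maximum(np.hypot(P[:,0]-q[0],P[:,1]-q[1])-R,0)
    return least_squares(lambda q:np.hypot(P[:,0]-q[0],P[:,1]-q[1])-R,P[:,:2].mean(0),loss="soft_l1").x
E
python3 - <<'E'
from h import *
np.set_printoptions(precision=1,suppress=True)
for c in("scene","top"):
    d=np.load(f"{c}0.npy");im=cv2.imread(f"pics/{c}0.png");X=cloud(c,d)
    def near(x,y,r,z0,z1):
        m=(np.hypot(X[...,0]-x,X[...,1]-y)<r)&(X[...,2]>z0)&(X[...,2]<z1);return m
    def ell(m,z):
        P=[plane(c,v,u,z) for v,u in np.argwhere(m)];P=np.array(P)
        (cx,cy),rad=cv2.minEnclosingCircle(P[:,:2].astype(np.float32));return P[:,:2].mean(0),(P[:,:2].max(0)+P[:,:2].min(0))/2,np.ptp(P[:,:2],0),len(P)
    # bushing
    m=near(548,372,32,11,22);print(c,"bush",ell(m,16))
    m=near(570,118,45,26,36);print(c,"die",ell(m,30))
    for n,z in (("wide_bushing_center",16),("catch_knob",185),("lever_handle",250),("press",30)):
        for o in manip.silhouettes(n,c)[:5]:
            r=o["region"]; print(c,n,round(o["p"],2),o["extent"],*ell(r,z)[:3])
            if n=="lever_handle" or n=="catch_knob":
                Q=X[r];Q=Q[abs(Q[:,2]-np.median(Q[:,2]))<40];print("  cloud",np.median(Q,0),Q.min(0),Q.max(0))
            if n=="press":
                Q=X[r]; Q=Q[(Q[:,2]>6)&(Q[:,2]<16)].astype(np.float32);print("  base",cv2.minAreaRect(Q[:,:2]))
    # zoom
    s=[(150,180,180,130),(190,160,180,80)][c=="top"]
    x,y,ww,hh=s;cv2.imwrite(f"pics/{c}z.png",cv2.resize(im[y:y+hh,x:x+ww],None,fx=4,fy=4,interpolation=cv2.INTER_CUBIC))
E
```

```text
scene bush (array([534.7, 378.1]), array([534.3, 378.2]), array([40.5, 38.7]), 130)
scene die (array([583.1, 116.9]), array([583.2, 116.6]), array([67.2, 63.9]), 224)
scene wide_bushing_center 0.75 [218.6, 269.6, 16.0, 15.1] [550.4 290.7] [551.1 290.1] [48.8 43.4]
scene wide_bushing_center 0.65 [194.5, 290.6, 11.1, 19.6] [531.  380.2] [532.  379.9] [45.2 41.2]
scene wide_bushing_center 0.65 [183.4, 325.1, 15.5, 16.8] [459.9 445.2] [460.  444.9] [47.6 39.7]
scene wide_bushing_center 0.62 [204.8, 341.2, 15.6, 18.9] [394.8 423. ] [394.9 422.8] [44.2 42.1]
scene wide_bushing_center 0.6 [198.7, 262.1, 11.4, 14.2] [614.7 322.6] [614.8 322.6] [43.2 38. ]
scene catch_knob 0.54 [318.4, 192.0, 20.7, 34.4] [467.1  36.4] [464.   35.6] [99.6 88.9]
  cloud [494.9   6.2 151.5] [471.3 -24.5 109.8] [540.1  14.8 187.9]
scene catch_knob 0.41 [262.3, 290.6, 16.9, 17.6] [329.5 308.2] [329.7 307.4] [33.6 30.6]
  cloud [428.4 238.6  23.9] [414.7 221.4   2.7] [446.3 251.6  33. ]
scene lever_handle 0.58 [320.3, 132.0, 30.3, 22.3] [583.3 -86.9] [584.3 -86.9] [98.8 33.5]
  cloud [574.4 -77.  259.9] [530.4 -90.8 244.9] [623.5 -70.2 265.7]Traceback (most recent call last):
  File "<stdin>", line 15, in <module>
  File "<stdin>", line 8, in ell
  File "h.py", line 12, in plane
    p=w(cam,r,c,0);q=w(cam,r,c,1000);return p+(q-p)*(z-p[2])/(q[2]-p[2])
                     ~^^^^^^^^^^^^^^
  File "h.py", line 4, in w
    i=manip.camera_info(cam);K=np.array(i["K"]);R=np.array(i["attitude"]);p=np.array(i["position"])
ValueError: time passes only in moves, steps and waits
```

```bash
cat >> h.py <<'E'
import functools
from types import SimpleNamespace
_ci=functools.lru_cache(None)(manip.camera_info)
def _k(cam):
    i=_ci(cam);return np.array(i["K"]),np.array(i["attitude"]),np.array(i["position"])
def w(cam,r,c,d):
    K,R,p=_k(cam);return p+R@(d*np.array([(c-K[0,2])/K[0,0],(r-K[1,2])/K[1,1],1]))
def proj(cam,P):
    K,R,p=_k(cam);q=K@(R.T@(np.array(P)-p));return q[:2]/q[2]
E
cat > m.py <<'E'
from h import *
np.set_printoptions(precision=1,suppress=True)
for c in("scene","top"):
    d=np.load(f"{c}0.npy");im=cv2.imread(f"pics/{c}0.png");X=cloud(c,d)
    s=[(150,180,180,130),(190,160,180,80)][c=="top"]
    x,y,ww,hh=s;cv2.imwrite(f"pics/{c}z.png",cv2.resize(im[y:y+hh,x:x+ww],None,fx=4,fy=4,interpolation=cv2.INTER_CUBIC))
    def near(x,y,r,z0,z1):
        return (np.hypot(X[...,0]-x,X[...,1]-y)<r)&(X[...,2]>z0)&(X[...,2]<z1)
    def ell(m,z):
        P=np.array([plane(c,v,u,z) for v,u in np.argwhere(m)])
        return (P[:,:2].max(0)+P[:,:2].min(0))/2,np.ptp(P[:,:2],0),P[:,:2].mean(0),len(P),np.median(X[m],0)
    print(c,"bush",ell(near(538,376,30,12,22),16))
    print(c,"die",ell(near(583,117,45,26,36),30))
    m=near(570,110,170,6,15); Q=X[m].astype(np.float32);print("  base",cv2.minAreaRect(Q[:,:2]),Q.min(0),Q.max(0))
    m=near(576,-77,70,235,275)&(im.max(2)<70);Q=X[m];print(" handle",len(Q),Q.mean(0),Q.min(0),Q.max(0),np.polyfit(Q[:,0],Q[:,1],1))
    m=near(476,5,18,172,200);Q=X[m];print(" knob",len(Q),Q.mean(0),Q.min(0),Q.max(0))
E
python3 m.py
```

```text
scene bush (array([534.3, 378.2]), array([40.5, 38.7]), array([534.1, 378.3]), 127, array([533.9, 378.4,  16. ]))
scene die (array([584. , 116.6]), array([68.7, 63.9]), array([584.2, 116.8]), 232, array([584.5, 115.1,  29.6]))Traceback (most recent call last):
  File "m.py", line 14, in <module>
    m=near(570,110,170,6,15); Q=X[m].astype(np.float32);print("  base",cv2.minAreaRect(Q[:,:2]),Q.min(0),Q.max(0))
                                                                       ~~~~~~~~~~~~~~~^^^^^^^^^
cv2.error: OpenCV(4.12.0) /io/opencv/modules/imgproc/src/convhull.cpp:143: error: (-215:Assertion failed) total >= 0 && (depth == CV_32F || depth == CV_32S) in function 'convexHull'
```

```bash
ls pics
```

```text
scene0.png
scenez.png
top0.png
```

```bash
sed -i 's/cv2.minAreaRect(Q\[:,:2\])/cv2.minAreaRect(np.ascontiguousarray(Q[:,:2]))/' m.py; python3 m.py
```

```text
scene bush (array([534.3, 378.2]), array([40.5, 38.7]), array([534.1, 378.3]), 127, array([533.9, 378.4,  16. ]))
scene die (array([584. , 116.6]), array([68.7, 63.9]), array([584.2, 116.8]), 232, array([584.5, 115.1,  29.6]))
  base ((585.689697265625, 110.8047866821289), (312.37103271484375, 172.01699829101562), 75.06830596923828) [472.2 -22.7   6. ] [656.  278.1  15. ]
 handle 104 [571.2 -76.  256.3] [531.2 -86.6 247.8] [617.5 -70.3 264.7] [ -0.  -61.4]
 knob 44 [478.1   5.1 187.5] [471.3  -4.  172.8] [487.5  12.1 196.1]
top bush (array([538.6, 375.3]), array([35.8, 35.4]), array([538.8, 375.7]), 58, array([540.7, 375.2,  15.3]))
top die (array([585.4, 119.8]), array([65.1, 69.9]), array([586.8, 113.9]), 192, array([585.4, 112.8,  29.9]))
  base ((570.4197998046875, 120.68029022216797), (314.5150146484375, 324.1025695800781), 85.36178588867188) [405.4 -38.3   6. ] [730.9 278.1  15. ]
 handle 213 [575.2 -83.6 261.7] [511.8 -94.1 249.8] [626.8 -73.4 269.2] [ -0.  -72.5]
 knob 28 [480.5   1.7 191.4] [472.7  -5.4 184.9] [489.    9.9 197.4]
```

View pics/scenez.png

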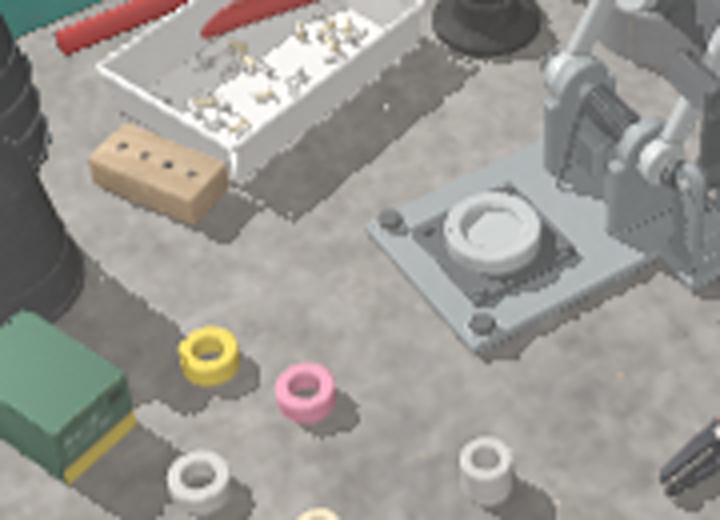

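The wide bushing shows at crop (198,480) and the die at crop (492,232); both are empty and clear. Next I check the obstacles on the way and the press yaw.

Run:
```python
from h import *
np.set_printoptions(precision=3,suppress=True,linewidth=150)
X=np.concatenate([cloud(c,np.load(f"{c}0.npy")).reshape(-1,3) for c in("scene","top")])
print("cols x 240..640 step50")
for y in range(-450,450,50):
    print(y,[int(max(X[(X[:,0]>=x)&(X[:,0]<x+50)&(X[:,1]>=y)&(X[:,1]<y+50)][:,2],default=-1)) for x in range(240,640,50)])
for c in("scene","top"):
    X=cloud(c,np.load(f"{c}0.npy"));im=cv2.imread(f"pics/{c}0.png")
    m=(np.hypot(X[...,0]-576,X[...,1]+77)<70)&(X[...,2]>235)&(im.max(2)<80);Q=X[m]
    print(c,np.polyfit(Q[:,0],Q[:,1],1))
    # near edge of base (x low side): points z 8-12, per y bin min x
    B=X[(X[...,2]>7)&(X[...,2]<13)&(X[...,0]>490)&(X[...,0]<680)&(X[...,1]<180)&(X[...,1]>20)]
    print([(y,round(float(B[(B[:,1]>=y)&(B[:,1]<y+15)][:,0].min())),round(float(B[(B[:,1]>=y)&(B[:,1]<y+15)][:,0].max()))) for y in range(30,165,15) if ((B[:,1]>=y)&(B[:,1]<y+15)).any()])
s=manip.state();print(s["eef_rot"])
```

```text
cols x 240..640 step50
-450 [605, 91, 96, 94, 89, 32, 35, 32]
-400 [678, 30, 92, 89, 4, 8, 25, 33]
-350 [751, -1, 169, -750, 0, 8, 10, 10]
-300 [756, -1, 440, -746, 7, 7, 9, 12]
-250 [171, 617, 627, 626, 440, 11, 19, 28]
-200 [-750, 617, 626, 626, 438, 8, 34, 33]
-150 [844, 833, 441, 440, 441, 11, 27, 8]
-100 [852, 848, 156, 173, 10, 270, 269, 270]
-50 [850, 840, 173, 169, 197, 219, 206, 204]
0 [798, 148, 25, 20, 196, 168, 201, 195]
50 [638, 118, 25, 17, 12, 20, 37, 38]
100 [360, 8, 26, 8, 14, 18, 37, 37]
150 [1526, 6, 19, 7, 8, 25, 28, 20]
200 [31, 28, 8, 37, 31, 8, 10, 9]
250 [31, 24, 8, 28, 9, 18, 24, 9]
300 [19, 24, 21, 21, 30, 10, 19, 24]
350 [10, 9, 21, 18, 29, 24, 24, 59]
400 [8, 9, 20, 22, 23, 7, 53, 60]
scene [ -0.036 -56.226]
[(30, 491, 654), (45, 510, 652), (60, 514, 654), (75, 513, 653), (90, 513, 654), (105, 515, 655), (120, 515, 655), (135, 517, 656), (150, 516, 643)]
top [ -0.019 -72.475]
[(30, 515, 653), (45, 515, 653), (60, 500, 664), (75, 493, 660), (90, 518, 657), (105, 504, 656), (120, 504, 656), (135, 514, 669), (150, 517, 670)]
[[ 0.893  0.451  0.   ]
 [ 0.451 -0.893 -0.   ]
 [-0.     0.    -1.   ]]
```

Run:
```python
from h import *
for c in("scene","top"):
    X=cloud(c,np.load(f"{c}0.npy"));im=cv2.imread(f"pics/{c}0.png");v,u=np.mgrid[:420,:560]
    for y in range(-350,50,50):
        out=[]
        for x in range(240,540,50):
            m=(X[...,0]>=x)&(X[...,0]<x+50)&(X[...,1]>=y)&(X[...,1]<y+50)&(X[...,2]>140)&(X[...,2]<700)
            if m.any():
                k=np.argmax(np.where(m,X[...,2],-1));k=divmod(k,560);out.append((x,int(m.sum()),int(X[k][2]),k,im[k].tolist()))
        print(c,y,out)
im=cv2.imread("pics/top0.png")[200:300,290:490];cv2.imwrite("pics/pl.png",cv2.resize(im,None,fx=4,fy=4))
```

```text
scene -350 []
scene -300 [(240, 16, 170, (np.int64(199), np.int64(471)), [138, 142, 117])]
scene -250 [(240, 15, 171, (np.int64(214), np.int64(470)), [188, 193, 192]), (390, 15, 438, (np.int64(86), np.int64(423)), [137, 142, 125]), (440, 21, 438, (np.int64(83), np.int64(424)), [156, 163, 145])]
scene -200 [(340, 1, 620, (np.int64(15), np.int64(448)), [93, 95, 54]), (390, 484, 622, (np.int64(9), np.int64(447)), [142, 146, 121]), (440, 250, 437, (np.int64(85), np.int64(418)), [150, 156, 135])]
scene -150 [(340, 16, 428, (np.int64(114), np.int64(413)), [109, 113, 89]), (390, 261, 439, (np.int64(101), np.int64(421)), [153, 158, 129]), (440, 20, 435, (np.int64(88), np.int64(395)), [176, 182, 174])]
scene -100 [(340, 3, 156, (np.int64(221), np.int64(380)), [91, 98, 89]), (390, 23, 170, (np.int64(198), np.int64(370)), [122, 126, 121]), (490, 218, 266, (np.int64(150), np.int64(351)), [193, 194, 191])]
scene -50 [(340, 3, 170, (np.int64(218), np.int64(377)), [143, 158, 159]), (390, 2, 169, (np.int64(212), np.int64(372)), [173, 180, 169]), (440, 12, 193, (np.int64(194), np.int64(335)), [73, 74
[... 1454 characters left out ...]
(np.int64(235), np.int64(358)), [146, 160, 154]), (490, 119, 270, (np.int64(202), np.int64(364)), [249, 249, 247])]
top -50 [(240, 86, 694, (np.int64(278), np.int64(385)), [72, 88, 108]), (290, 8, 694, (np.int64(276), np.int64(391)), [79, 93, 111]), (340, 2, 173, (np.int64(256), np.int64(346)), [131, 143, 123]), (440, 10, 197, (np.int64(218), np.int64(334)), [44, 41, 42]), (490, 138, 213, (np.int64(205), np.int64(350)), [177, 181, 176])]
top 0 [(240, 440, 699, (np.int64(293), np.int64(353)), [48, 55, 115]), (290, 11, 148, (np.int64(281), np.int64(319)), [141, 202, 67]), (440, 20, 196, (np.int64(219), np.int64(333)), [46, 42, 42]), (490, 52, 168, (np.int64(217), np.int64(331)), [75, 74, 70])]
```

View pics/pl.png

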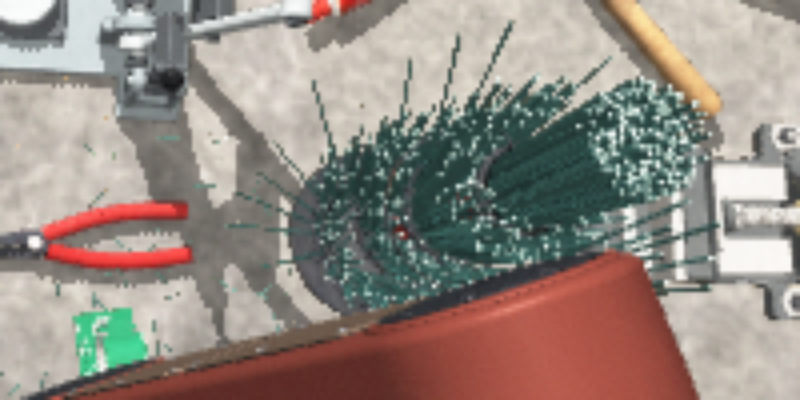

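The top view shows a tall, dense wire bundle, up to about 626 mm, around (370,-200), between the arm and the work. I'll go over it: raise first and turn the tool at the same time.

>>> {"method": "send_rows", "body": {"deltas": [0,0,40,0.1,0,0,0,80,0.2,0,0,0,120,0.3,0,0,0,160,0.4,0,0,0,200,0.5,0,0,0,240,0.6,0,0,0,280,0.7,0,0,0,320,0.8,0,0,0,360,0.9,0,0,0,400,1.0,0]}}

```text
time: 2.23
ee_pos: [229.8, -455.5, 591.5]
eef_rot: [[0.097, 0.995, 0.016], [0.994, -0.097, -0.042], [-0.041, 0.02, -0.999]]
ft_force: [-0.2, 0.9, -0.3]
width: 85.3
grip_force: 0.0
```

Run:
```python
from h import *
np.set_printoptions(precision=3,suppress=True)
s=manip.state();print(s["ee_pos"],s["joint_positions"],s["eef_rot"])
X=np.concatenate([cloud(c,np.load(f"{c}0.npy")).reshape(-1,3) for c in("scene","top")])
for z in (150,250,350,450,550):
    Q=X[(X[:,2]>z)&(X[:,2]<z+100)&(X[:,1]<-60)&(X[:,1]>-330)&(X[:,0]>260)&(X[:,0]<500)]
    print(z,len(Q),np.percentile(np.hypot(Q[:,0],Q[:,1]),[0,2,98,100]) if len(Q) else '')
```

```text
[ 229.79  -455.495  591.451] [-1.248  0.351  0.847  2.021  0.002  0.42 ] [[ 0.097  0.995  0.016]
 [ 0.994 -0.097 -0.042]
 [-0.041  0.02  -0.999]]
150 592 [342.769 355.482 500.818 510.205]
250 757 [355.187 364.202 499.647 506.739]
350 1539 [361.829 379.112 508.323 519.447]
450 351 [377.852 391.122 434.162 436.831]
550 1174 [368.627 377.766 454.358 457.82 ]
```

>>> {"method": "send_rows", "body": {"deltas": [0,0,-60,0,0,-12,24,-60,0,0,-24,48,-60,0,0,-36,72,-60,0,0,-51,102,-60,0,0,-66,132,-60,0,0,-81,162,-60,0,0,-96,192,-60,0,0,-108,215,-60,0,0,-108,215,-60,0,0]}}

```text
time: 3.07
ee_pos: [120.0, -235.1, 530.2]
eef_rot: [[0.103, 0.995, 0.014], [0.994, -0.103, -0.038], [-0.036, 0.017, -0.999]]
ft_force: [-1.2, 1.3, -0.2]
width: 85.3
grip_force: 0.0
```

```bash
python3 -c "
from h import *
np.set_printoptions(precision=3,suppress=True)
s=manip.state();print(s['ee_pos'],s['joint_positions'])"
```

```text
[ 120.001 -235.051  530.218] [-1.386 -0.238  0.025  1.794  0.006  0.288]
```

>>> {"method": "send_rows", "body": {"deltas": [29,12,0,0.12,0,55,32,0,0.24,0,78,54,0,0.36,0,98,79,0,0.48,0,115,107,0,0.6,0,129,136,0,0.72,0,139,166,0,0.84,0,145,198,0,0.96,0,148,230,0,1.08,0,147,262,0,1.2,0]}}

```text
time: 3.9
ee_pos: [268.7, 24.8, 528.9]
eef_rot: [[-0.892, 0.451, 0.038], [0.451, 0.893, 0.0], [-0.034, 0.017, -0.999]]
ft_force: [1.7, 0.4, 0.9]
width: 85.7
grip_force: 0.0
```

>>> {"method": "send_rows", "body": {"deltas": [20,30,-20,0.05,0,40,60,-40,0.1,0,60,90,-60,0.15,0,80,120,-80,0.2,0,100,150,-100,0.25,0,120,180,-120,0.3,0,140,210,-140,0.35,0,160,240,-160,0.4,0,180,270,-180,0.44,0,200,300,-200,0.44,0]}}

```text
time: 4.73
ee_pos: [469.1, 325.1, 327.6]
eef_rot: [[-0.999, 0.031, 0.034], [0.031, 0.999, 0.016], [-0.033, 0.017, -0.999]]
ft_force: [1.1, -0.4, 1.0]
width: 85.6
grip_force: 0.0
```

>>> {"method": "send_rows", "body": {"deltas": [17,13,-20,0,0,34,26,-50,0,0,51,39,-80,0,0,68,52,-110,0,0,68,52,-145,0,0,68,52,-180,0,0,68,52,-210,0,0,68,52,-238,0,0,68,52,-253,0,0,68,52,-253,0,0]}}

```text
time: 5.57
ee_pos: [533.9, 374.0, 71.5]
eef_rot: [[-0.999, 0.034, 0.028], [0.034, 0.999, 0.012], [-0.028, 0.013, -1.0]]
ft_force: [-0.7, -1.1, -0.4]
width: 85.0
grip_force: 0.0
```

Run:
```python
from h import *
s=manip.state();print(s["ee_pos"])
a=[]
for c,(x,y) in(("scene",(120,230)),("top",(150,150))):
    im,d=manip.capture(c)
    for P,col in (((537,377,16),(0,0,255)),((s["ee_pos"]+22*s["eef_rot"][:,2]),(255,0,0))):
        u=proj(c,P);print(c,u)
    o=cv2.resize(im[y:y+130,x:x+130],None,fx=3,fy=3,interpolation=cv2.INTER_CUBIC);a.append(o)
cv2.imwrite("pics/g1.png",np.hstack(a))
```

```text
[533.88869842 373.97184584  71.53333753]
scene [199.01695098 297.94222658]
scene [198.85239782 289.59114228]
top [219.48183584 210.43641313]
top [218.98728852 209.37898164]
```

View pics/g1.png

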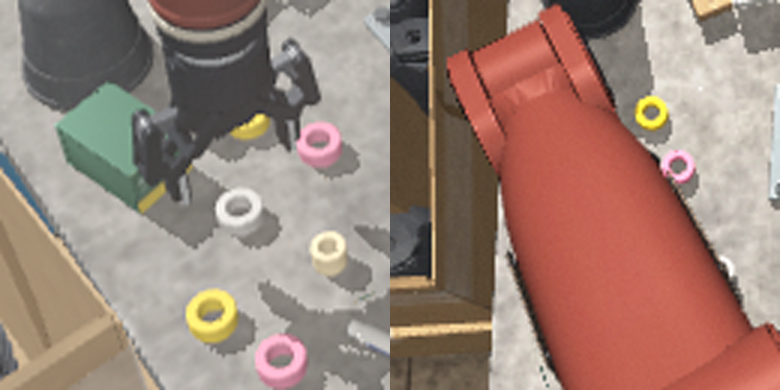

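The jaws straddle the light grey bushing (crop 238,211), with the fingers at (183,200) and (290,145). I'll descend and then grip.

>>> {"method": "send_rows", "body": {"deltas": [3,3,-12,0,0,3,3,-24,0,0,3,3,-36,0,0,3,3,-43,0,0,3,3,-43,0,0.3,3,3,-43,0,0.6,3,3,-43,0,0.8,3,3,-43,0,0.8,3,3,-43,0,0.8,3,3,-43,0,0.8], "force": 30}}

```text
time: 6.5
ee_pos: [539.7, 378.4, 34.0]
eef_rot: [[-0.999, 0.034, 0.035], [0.034, 0.999, 0.016], [-0.035, 0.017, -0.999]]
ft_force: [-1.7, -1.1, 7.2]
width: 35.3
grip_force: 29.6
```

Run:
```python
from h import *
s=manip.state();print(s["ee_pos"],s["ft_force"],s["torque"],s["width"])
im,d=manip.capture("scene");X=cloud("scene",d)
u=proj("scene",(537,377,10));print(u)
m=(np.hypot(X[...,0]-537,X[...,1]-377)<60)&(X[...,2]<120)&(X[...,2]>-10)&(im.max(2)<100)
for lo,hi in ((300,377),(377,450)):
    Q=X[m&(X[...,1]>lo)&(X[...,1]<hi)]; print(np.round(Q[np.argsort(Q[:,2])[:6]]))
x,y=140,230
cv2.imwrite("pics/g2.png",cv2.resize(im[y:y+100,x:x+130],None,fx=5,fy=5,interpolation=cv2.INTER_CUBIC))
```

```text
[539.73251123 378.38143051  34.00075382] [-1.65580234 -1.08159924  7.15783203] [-0.26162016  0.31528177  0.00115135] 35.264591378803445
[199.31254001 299.41931734]
[[580. 375.   1.]
 [546. 360.  17.]
 [541. 360.  18.]
 [551. 360.  20.]
 [535. 361.  21.]
 [534. 350.  22.]]
[[574. 409.  -1.]
 [570. 383.   1.]
 [536. 405.  20.]
 [536. 407.  22.]
 [535. 407.  27.]
 [533. 405.  27.]]
```

View pics/g2.png

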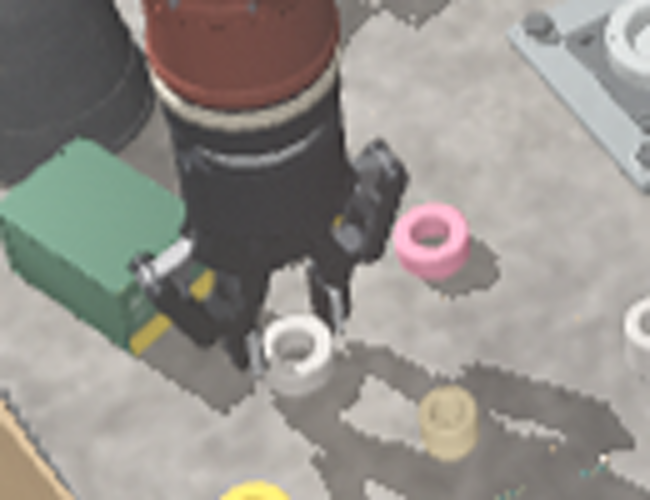

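>>> {"method": "send_rows", "body": {"deltas": [0,0,0,0,0.4,0,0,0,0,0.4,-4,-3,-3,0,0.4,-4,-3,-7,0,0.4,-4,-3,-7,0,0.4,-4,-3,-7,0,0.4,-4,-3,-7,0,0.8,-4,-3,-7,0,0.8,-4,-3,-7,0,0.8,-4,-3,-7,0,0.8], "force": 30}}

```text
time: 7.38
ee_pos: [535.4, 375.4, 26.3]
eef_rot: [[-0.999, 0.033, 0.034], [0.034, 0.999, 0.016], [-0.034, 0.017, -0.999]]
ft_force: [-1.4, 0.2, 2.6]
width: 36.3
grip_force: 30.1
```

>>> {"method": "send_rows", "body": {"deltas": [0,0,30,0,0.8,0,0,60,0,0.8,5,-35,80,0,0.8,12,-75,80,0,0.8,20,-115,80,0,0.8,28,-155,80,0,0.8,36,-195,80,0,0.8,43,-230,80,0,0.8,49,-261,70,0,0.8,49,-261,55,0,0.8]}}

```text
time: 8.22
ee_pos: [586.7, 108.8, 82.1]
eef_rot: [[-0.999, 0.038, 0.038], [0.039, 0.999, 0.014], [-0.037, 0.015, -0.999]]
ft_force: [-0.2, 0.7, -1.3]
width: 36.6
grip_force: 30.6
```

>>> {"method": "send_rows", "body": {"deltas": [0,0,0,0,0.8,0,0,0,0,0.8,0,0,0,0,0.8,0,0,0,0,0.8,0,0,0,0,0.8,0,0,0,0,0.8,0,0,0,0,0.8,0,0,0,0,0.8,0,0,0,0,0.8,0,0,0,0,0.8]}}

```text
time: 9.05
ee_pos: [584.3, 114.3, 81.1]
eef_rot: [[-0.999, 0.033, 0.034], [0.034, 0.999, 0.016], [-0.034, 0.017, -0.999]]
ft_force: [-0.3, 0.5, -1.0]
width: 36.3
grip_force: 30.6
```

Run:
```python
from h import *
s=manip.state();print(s["ee_pos"],s["ft_force"],s["width"],s["joint_positions"])
a=[]
for c,(x,y) in(("scene",(220,190)),("top",(240,150))):
    im,d=manip.capture(c);np.save(f"{c}1.npy",d);cv2.imwrite(f"pics/{c}1.png",im);X=cloud(c,d)
    a.append(cv2.resize(im[y:y+100,x:x+100],None,fx=4,fy=4,interpolation=cv2.INTER_CUBIC))
    m=(np.hypot(X[...,0]-585,X[...,1]-117)<30)&(X[...,2]<85)&(X[...,2]>45)&(im.min(2)>140)
    Q=X[m];print(c,len(Q),np.round([Q.min(0),Q.max(0),np.median(Q,0)],1) if len(Q) else '')
cv2.imwrite("pics/g3.png",np.hstack(a))
```

```text
[584.26911731 114.25554487  81.0694136 ] [-0.28576427  0.54644238 -1.02054953] 36.26611466526712 [ 0.06341977  0.54079965 -0.25247768  0.74250725  0.01356488  0.09735301]
scene 129 [[565.4  92.8  54.4]
 [601.5 141.2  82.6]
 [575.2 112.7  69.1]]
top 0
```

View pics/g3.png

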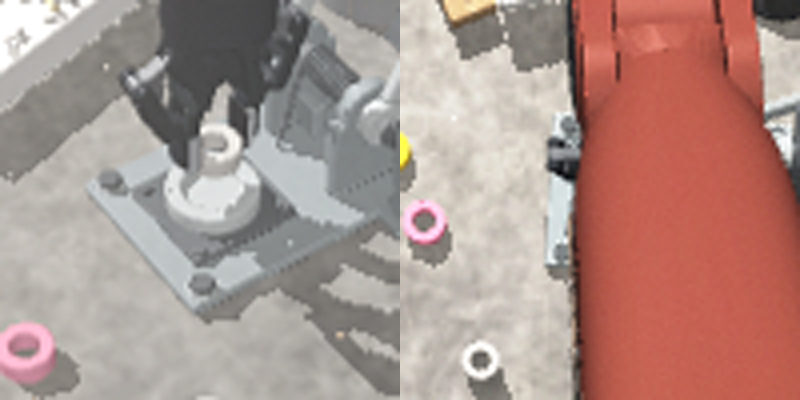

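Run:
```python
from h import *
np.set_printoptions(precision=1,suppress=True)
im=cv2.imread("pics/scene1.png");X=cloud("scene",np.load("scene1.npy"))
m=(np.hypot(X[...,0]-585,X[...,1]-117)<32)&(X[...,2]<80)&(X[...,2]>50)
g=im.astype(int);m&=(g.min(2)>100)
for v in range(215,245):
    r=[(u,X[v,u]) for u in range(255,290) if m[v,u]]
    if r: print(v,[f"{u}:{p[0]:.0f},{p[1]:.0f},{p[2]:.0f}|{g[v,u].mean():.0f}" for u,p in r])
# silhouette score: project cylinder, compare w/ mask right/lower boundary
best=[]
th=np.linspace(0,2*np.pi,60)
# die in same picture: ring outline
X0=cloud("scene",np.load("scene0.npy"));m0=(np.hypot(X0[...,0]-584,X0[...,1]-117)<45)&(X0[...,2]>27)&(X0[...,2]<35)
Q=X0[m0];print("die hull",Q.min(0),Q.max(0),(Q.min(0)+Q.max(0))/2, len(Q))
```

```text
221 ['270:601,113,73|177', '271:601,110,71|224', '272:601,107,69|230', '273:601,104,68|230', '274:597,103,71|231', '275:595,101,71|231', '276:594,98,70|224', '277:592,96,70|131']
222 ['270:599,115,72|235', '271:599,112,70|242', '272:597,110,71|228', '273:594,109,72|231', '274:592,107,72|236', '275:593,103,70|238', '276:593,99,67|241', '277:588,100,72|230', '278:585,98,73|180', '282:574,94,79|157', '283:576,88,74|116']
223 ['270:596,117,71|199', '271:597,113,69|197', '272:598,109,66|186', '273:593,109,70|189', '274:594,105,67|200', '275:589,105,70|201', '276:587,104,71|238', '277:587,100,69|241', '278:584,99,71|231', '279:579,100,75|158', '282:575,93,74|155', '283:578,87,68|113']
224 ['270:598,116,66|145', '271:594,115,68|164', '272:596,110,64|170', '273:593,110,66|171', '274:591,107,66|172', '275:588,107,68|167', '276:586,105,68|202', '277:582,104,72|240', '278:580,103,72|239', '279:579,100,71|234', '280:577,97,71|136', '282:573,94,72|152']
225 ['270:597,117,63|133', '271:594,115,65|165', '272:595,112,62|174', '273:596,107,58|174', '274:592,107,61|171', '275:592,103,59|165', '276:585
[... 1601 characters left out ...]
, '274:570,123,66|175', '275:567,122,67|172', '276:566,119,67|165', '277:566,116,65|161', '278:565,113,64|156', '279:569,108,58|161']
232 ['266:581,141,65|117', '267:579,140,65|139', '268:574,140,70|156', '269:575,136,66|135', '270:578,130,60|163', '271:576,129,61|170', '272:573,128,63|171', '273:571,126,64|172', '274:569,124,63|172', '275:569,120,61|169', '276:567,119,62|167', '277:566,116,61|162', '278:566,113,59|154']
233 ['267:577,141,64|147', '269:581,132,54|157', '270:577,132,58|169', '271:575,129,58|169', '272:569,130,64|168', '273:569,127,62|171', '274:568,125,61|171', '275:569,121,58|167', '276:567,118,58|162']
die hull [551.3  83.5  27. ] [619.2 148.7  34.5] [585.2 116.1  30.8] 208
```

>>> {"method": "send_rows", "body": {"deltas": [0,2,-8,0,0.8,0,2,-16,0,0.8,0,2,-20,0,0.8,0,2,-22,0,0.8,0,2,-24,0,0.8,0,2,-25,0,0.8,0,2,-26,0,0.8,0,2,-27,0,0.8,0,2,-27,0,0.8,0,2,-27,0,0.8]}}

```text
time: 9.98
ee_pos: [584.3, 116.2, 54.2]
eef_rot: [[-0.999, 0.033, 0.034], [0.034, 0.999, 0.016], [-0.034, 0.017, -0.999]]
ft_force: [-0.0, 0.3, -1.2]
width: 36.5
grip_force: 30.6
```

>>> {"method": "send_rows", "body": {"deltas": [0,0,-1,0,0.8,0,0,-2,0,0.8,0,0,-3,0,0.8,0,0,-3,0,0.8,0,0,-3,0,0.8,0,0,-3,0,0.8,0,0,-3,0,0.8,0,0,-3,0,0.8,0,0,-3,0,0.8,0,0,-3,0,0.8]}}

```text
time: 10.82
ee_pos: [584.4, 116.2, 51.3]
eef_rot: [[-0.999, 0.033, 0.034], [0.034, 0.999, 0.016], [-0.034, 0.017, -0.999]]
ft_force: [-2.8, 0.4, 5.0]
width: 36.7
grip_force: 34.2
```

>>> {"method": "send_rows", "body": {"deltas": [-1,0,0,0,0.8,-1,0,0,0,0.55,-1,0,0,0,0.45,-1,0,0,0,0.4,-1,0,0,0,0.3,-1,0,10,0,0.2,-1,0,30,0,0.0,-1,0,60,0,0,-1,20,90,0,0,-1,50,110,0,0]}}

```text
time: 11.65
ee_pos: [584.3, 165.0, 164.5]
eef_rot: [[-0.999, 0.037, 0.037], [0.037, 0.999, 0.015], [-0.036, 0.017, -0.999]]
ft_force: [2.1, 1.1, 0.7]
width: 85.4
grip_force: 0.0
```

Run:
```python
from h import *
np.set_printoptions(precision=1,suppress=True)
s=manip.state();print(s["ee_pos"],s["ft_force"],s["width"])
im,d=manip.capture("scene");np.save("scene2.npy",d);X=cloud("scene",d)
m=(np.hypot(X[...,0]-585,X[...,1]-116)<18)&(X[...,2]>35)&(X[...,2]<60)
Q=X[m];print(len(Q),np.median(Q,0),Q.min(0),Q.max(0))
A=np.c_[Q[:,:2]-Q[:,:2].mean(0),np.ones(len(Q))];print(np.linalg.lstsq(A,Q[:,2],rcond=None)[0])
m=(np.hypot(X[...,0]-585,X[...,1]-116)<45)&(X[...,2]>27)&(X[...,2]<34);Q=X[m];print("ring",(Q.min(0)+Q.max(0))/2)
cv2.imwrite("pics/g4.png",cv2.resize(im[190:290,220:340],None,fx=5,fy=5,interpolation=cv2.INTER_CUBIC))
```

```text
[584.3 165.  164.5] [2.1 1.1 0.7] 85.44663182029613
76 [587.5 113.8  39.7] [568.8 100.   35.5] [600.6 132.9  44.3]
[ 0.  -0.  39.8]
ring [585.3 116.7  30.4]
```

View pics/g4.png

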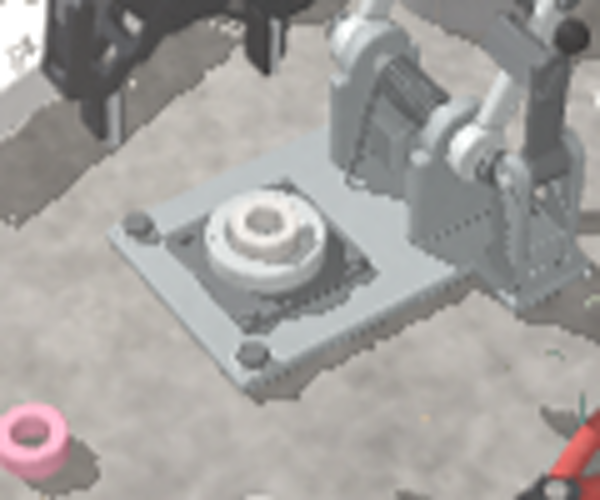

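The bushing is seated flat: its top is at 39.8 mm and the ring concentric at crop (265,220). Next is the catch ball, at crop (572,36).

>>> {"method": "send_rows", "body": {"deltas": [0,-5,35,0,0,-10,-15,70,0,0,-30,-45,90,0,0,-50,-75,105,0,0,-70,-105,110,0,0,-88,-135,110,0,0,-103,-164,110,0,0,-103,-164,100,0,0,-103,-164,85,0,0,-103,-164,85,0,0]}}

```text
time: 12.53
ee_pos: [478.8, 1.8, 244.7]
eef_rot: [[-0.999, 0.035, 0.032], [0.035, 0.999, 0.016], [-0.031, 0.017, -0.999]]
ft_force: [0.0, -0.4, -0.2]
width: 85.2
grip_force: 0.0
```

>>> {"method": "send_rows", "body": {"deltas": [0,0,0,0,0,0,0,-15,0,0,0,0,-30,0,0,0,0,-45,0,0,0,0,-58,0,0,0,0,-58,0,0,0,0,-58,0,0,0,0,-58,0,0.2,0,0,-58,0,0.4,0,0,-58,0,0.4]}}

```text
time: 13.37
ee_pos: [480.9, 2.2, 189.0]
eef_rot: [[-0.999, 0.033, 0.035], [0.034, 0.999, 0.016], [-0.035, 0.017, -0.999]]
ft_force: [0.1, -0.3, -0.0]
width: 52.4
grip_force: 0.0
```

Run:
```python
from h import *
np.set_printoptions(precision=1,suppress=True)
s=manip.state();print(s["ee_pos"],s["ft_force"],s["width"])
im,d=manip.capture("scene")
cv2.imwrite("pics/g5.png",cv2.resize(im[150:250,270:390],None,fx=5,fy=5,interpolation=cv2.INTER_CUBIC))
```

```text
[480.9   2.2 189. ] [ 0.1 -0.3 -0. ] 52.39121924426775
```

View pics/g5.png

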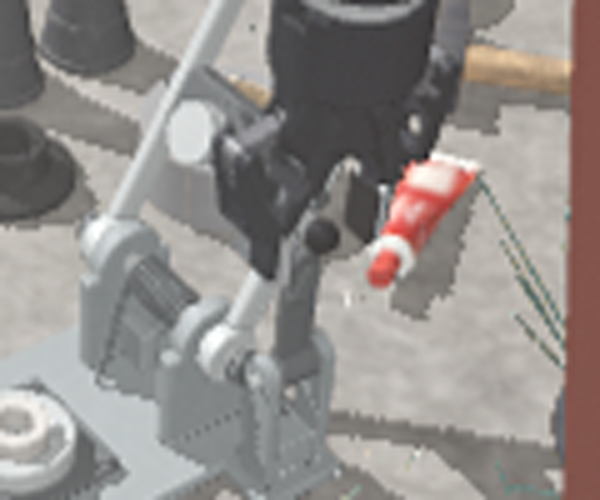

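The ball (crop 320,235) sits between the jaws. I'll close on it and then swing it.

>>> {"method": "send_rows", "body": {"deltas": [0,0,-2,0,0.4,0,0,-4,0,0.5,0,0,-4,0,0.7,0,0,-4,0,0.9,0,0,-4,0,0.95,0,0,-4,0,0.95,0,0,-4,0,0.95,0,0,-4,0,0.95,0,0,-4,0,0.95,0,0,-4,0,0.95], "force": 25}}

```text
time: 14.25
ee_pos: [480.2, 2.2, 184.0]
eef_rot: [[-0.999, 0.034, 0.034], [0.034, 0.999, 0.016], [-0.033, 0.017, -0.999]]
ft_force: [-0.4, 0.9, -0.1]
width: 16.0
grip_force: 24.3
```

>>> {"method": "send_rows", "body": {"deltas": [-10,0,-2,0,0.95,-20,1,-5,0,0.95,-38,1,-13,0,0.95,-54,2,-25,0,0.95,-68,2,-40,0,0.95,-78,3,-58,0,0.95,-83,3,-72,0,0.95,-85,3,-81,0,0.95,-85,3,-81,0,0.95,-85,3,-81,0,0.95]}}

```text
time: 15.08
ee_pos: [394.1, 5.9, 102.8]
eef_rot: [[-0.999, 0.033, 0.032], [0.034, 0.999, 0.017], [-0.031, 0.018, -0.999]]
ft_force: [-4.4, 4.7, 1.1]
width: 16.1
grip_force: 25.1
```

Now I open, rise straight up, and check.

>>> {"method": "send_rows", "body": {"deltas": [0,0,0,0,0.8,0,0,0,0,0.5,0,0,0,0,0.3,0,0,20,0,0,0,0,50,0,0,0,0,85,0,0,0,0,120,0,0,0,0,155,0,0,0,0,190,0,0,0,0,210,0,0]}}

```text
time: 15.92
ee_pos: [396.5, 4.8, 317.4]
eef_rot: [[-0.999, 0.034, 0.039], [0.034, 0.999, 0.014], [-0.039, 0.016, -0.999]]
ft_force: [1.0, 0.1, 0.9]
width: 85.7
grip_force: 0.0
```

Run:
```python
from h import *
np.set_printoptions(precision=2,suppress=True)
s=manip.state();print(s["ee_pos"],s["ft_force"],s["width"],s["joint_positions"])
im,d=manip.capture("scene");X=cloud("scene",d)
for n in("catch_knob","lever_handle"):
    for o in manip.spot_point(n,"scene")[:3]:
        r,k=o["centre"];print(n,o["p"],r,k,X[int(r+.5),int(k+.5)])
m=(np.hypot(X[...,0]-576,X[...,1]+80)<75)&(X[...,2]>235)&(im.max(2)<80);Q=X[m]
print(len(Q),Q.mean(0),Q.min(0),Q.max(0))
cv2.imwrite("pics/g6.png",cv2.resize(im[110:310,250:410],None,fx=3,fy=3,interpolation=cv2.INTER_CUBIC))
```

```text
[396.49   4.78 317.38] [0.96 0.06 0.93] 85.68492653163008 [-0.19 -0.02 -0.35  1.2   0.02 -0.16]
catch_knob 0.82 256.8 352.2 [416.48 -24.2   -0.99]
lever_handle 0.68 139.9 337.4 [ 817.15 -329.57   31.71]
81 [585.22 -76.52 256.01] [552.21 -87.36 244.91] [619.37 -69.37 265.77]
```

View pics/g6.png

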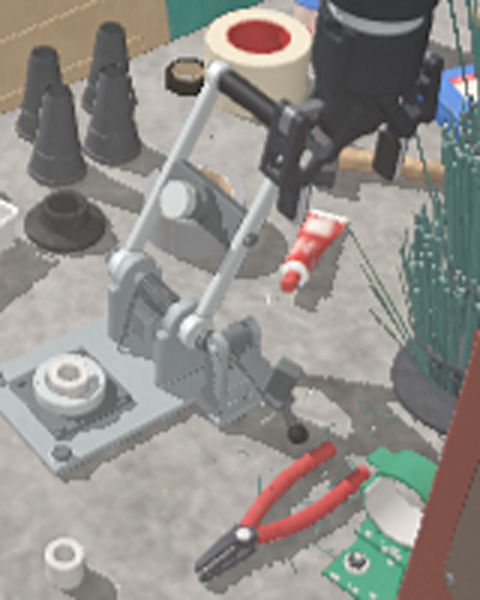

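The ball has dropped outwards (crop 297,433), the catch is off and the bushing is still seated. On to the handle.

>>> {"method": "send_rows", "body": {"deltas": [35,0,5,0,0,70,0,5,0,0,105,-5,5,0,0,135,-20,5,0,0,160,-40,5,0,0,180,-65,5,0,0,180,-87,5,0,0,180,-87,5,0,0,180,-87,5,0,0,180,-87,5,0,0]}}

```text
time: 16.9
ee_pos: [574.7, -81.4, 317.2]
eef_rot: [[-0.999, 0.034, 0.033], [0.034, 0.999, 0.016], [-0.032, 0.017, -0.999]]
ft_force: [-0.5, 0.2, 0.2]
width: 85.3
grip_force: 0.0
```

>>> {"method": "send_rows", "body": {"deltas": [1,-1,-15,0,0,1,-1,-30,0,0,1,-1,-45,0,0,1,-1,-58,0,0,1,-1,-65,0,0,1,-1,-65,0,0.3,1,-1,-65,0,0.6,1,-1,-65,0,0.9,1,-1,-65,0,0.9,1,-1,-65,0,0.9], "force": 50}}

```text
time: 17.73
ee_pos: [576.6, -82.8, 253.8]
eef_rot: [[-0.999, 0.033, 0.035], [0.034, 0.999, 0.015], [-0.035, 0.017, -0.999]]
ft_force: [0.5, 0.6, 0.2]
width: 25.3
grip_force: 0.0
```

>>> {"method": "send_rows", "body": {"deltas": [0,0,0,0,0.9,0,0,0,0,0.9,0,0,0,0,0.9,0,0,0,0,0.9,0,0,0,0,0.9,0,0,0,0,0.9,0,0,0,0,0.9,0,0,0,0,0.9,0,0,0,0,0.9,0,0,0,0,0.9]}}

```text
time: 18.57
ee_pos: [576.6, -83.4, 253.6]
eef_rot: [[-0.999, 0.034, 0.035], [0.035, 0.999, 0.015], [-0.035, 0.016, -0.999]]
ft_force: [-0.7, -4.3, 6.0]
width: 20.8
grip_force: 48.9
```

>>> {"method": "send_rows", "body": {"deltas": [0.6,17.8,9.1,0,0.9,1.2,36.4,16.4,0,0.9,1.8,55.7,21.8,0,0.9,2.4,75.3,25.3,0,0.9,3,95.3,26.7,0,0.9,3.7,115.3,26.2,0,0.9,4.3,135.1,23.7,0,0.9,4.9,154.6,19.2,0,0.9,5.6,173.5,12.8,0,0.9,6.1,191.7,4.5,0,0.9]}}

```text
time: 19.4
ee_pos: [585.1, 108.8, 257.1]
eef_rot: [[-0.999, 0.034, 0.039], [0.035, 0.999, 0.014], [-0.038, 0.015, -0.999]]
ft_force: [17.2, -10.8, -12.9]
width: 20.6
grip_force: 49.7
```

>>> {"method": "send_rows", "body": {"deltas": [1,19,-11.2,0,0.9,2,36.6,-24.3,0,0.9,3,52.6,-39.3,0,0.9,3.5,67,-56,0,0.9,4,79.4,-74.1,0,0.9,4.5,89.7,-93.6,0,0.9,5,97.9,-114,0,0.9,5,103.7,-135.2,0,0.9,5,107.2,-156.9,0,0.9,5,108.3,-177.7,0,0.9]}}

```text
time: 20.23
ee_pos: [590.2, 215.7, 79.8]
eef_rot: [[-0.999, 0.035, 0.04], [0.036, 0.999, 0.012], [-0.039, 0.014, -0.999]]
ft_force: [6.6, -17.1, 13.3]
width: 20.8
grip_force: 52.5
```

>>> {"method": "send_rows", "body": {"deltas": [0,0,0,0,0.9,0,0,-1,0,0.9,0,0,-2,0,0.9,0,0,-2,0,0.9,0,0,-2,0,0.9,0,0,-2,0,0.9,0,0,-2,0,0.9,0,0,-2,0,0.9,0,0,-2,0,0.9,0,0,-2,0,0.9]}}

```text
time: 21.07
ee_pos: [590.1, 215.6, 79.3]
eef_rot: [[-0.999, 0.035, 0.039], [0.036, 0.999, 0.013], [-0.039, 0.014, -0.999]]
ft_force: [7.1, -10.9, 7.7]
width: 20.6
grip_force: 54.4
```

Run:
```python
from h import *
np.set_printoptions(precision=2,suppress=True)
s=manip.state();print(s["ee_pos"],s["ft_force"],s["width"],s["grip_force"])
im,d=manip.capture("scene")
cv2.imwrite("pics/g7.png",cv2.resize(im[140:300,200:380],None,fx=4,fy=3.7,interpolation=cv2.INTER_CUBIC))
```

```text
[590.15 215.56  79.29] [  7.05 -10.89   7.67] 20.557378117197036 54.374756813049316
```

View pics/g7.png

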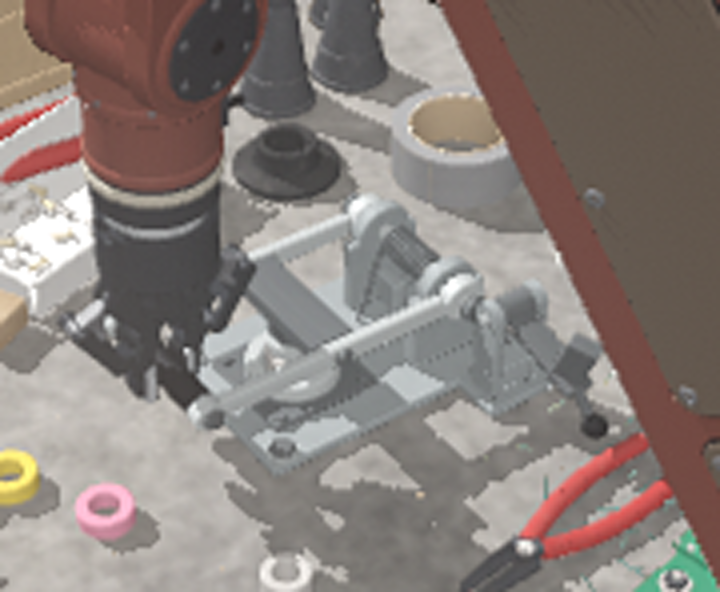

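The lever is nearly level. I'll press down further until the stop is felt.

>>> {"method": "send_rows", "body": {"deltas": [0,0,-2,0,0.9,0,0,-4,0,0.9,0,0,-6,0,0.9,0,0,-8,0,0.9,0,0,-8,0,0.9,0,0,-8,0,0.9,0,0,-8,0,0.9,0,0,-8,0,0.9,0,0,-8,0,0.9,0,0,-8,0,0.9], "force": 70}}

```text
time: 21.95
ee_pos: [590.6, 215.7, 76.9]
eef_rot: [[-0.998, 0.035, 0.043], [0.036, 0.999, 0.013], [-0.042, 0.015, -0.999]]
ft_force: [-15.7, -18.5, 64.5]
width: 20.5
grip_force: 73.9
```

>>> {"method": "send_rows", "body": {"deltas": [0,0,1,0,0.9,0,0,2,0,0.9,0,0,3,0,0.9,0,0,3,0,0.9,0,0,3,0,0.9,0,0,3,0,0.9,0,0,3,0,0.9,0,0,3,0,0.9,0,0,3,0,0.9,0,0,3,0,0.9]}}

```text
time: 22.78
ee_pos: [590.3, 215.6, 77.4]
eef_rot: [[-0.999, 0.035, 0.041], [0.036, 0.999, 0.013], [-0.041, 0.015, -0.999]]
ft_force: [-5.3, -14.0, 40.2]
width: 20.5
grip_force: 70.8
```

The lever is firmly on its stop: about 40 N, with z barely changing as I backed off. I'm handing the job in.

```bash
python3 -c "
from workcell import manip
print(manip.sign_off())"
```

```text
the job is handed in; nothing more can be done
None
```

I seated the wide bushing flat in the die, flipped the catch off, and handed the job in with the lever held on its stop at about 40 N; the hand-in returned no verdict, and the pad force on the bushing was not measured.

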